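Change the rollers in an inspection carrier

ROBOT

A 6-joint arm with a two-finger parallel gripper is mounted at the origin on a cart in front of the work surface, level with it; the furniture and walls round the work are solid. World frame = base frame: x ahead of the robot, y to its left, z up, the work surface at z = 0. Lengths are in mm, angles in rad, forces in N, time in s.
With the tool pointing down it reaches from about 225 to 725 mm from the base axis. Payload 3.1 kg.
Tool frame: the origin (TCP) lies between the finger pads; the fingertips stand 11 mm ahead of it and the grasp point (between the pads) lies 8 mm behind it (env.finger_overhang is the distance from the TCP to the fingertips, in mm); z points along the fingers, y is the direction in which the jaws open and shut (so a half turn about z gives the same grasp; the last joint's range is limited). The gripper opens to 85 mm and grips with 20 to 120 N. Pads are 22 mm wide; open, the fingers measure 114 mm over their backs; the gripper's body (76 mm by 85 mm) begins 54 mm behind the grasp point. The pads swing forward as they close: fully open they stand 13 mm farther back than shut.
Start: joints at [1.166, 0.048, 0.099, 1.622, 0, 1.443], TCP at [143.479, 505.006, 242.312] pointing down, gripper open.
Joint ranges: [-2.91, 2.91], [-0.99, 1.94], [-1.21, 1.42], [-2.12, 2.29], [-1.49, 1.47], [-3.14, 3.14]. Speed limits (rad/s): [2.79, 2.79, 3.14, 3.14, 3.14, 3.14].

INTERFACE

Orientations are given as a unit quaternion [w, x, y, z].
In Python, from bench import get_state, imaging, env gives the robot as it stands.
- The arm moves only by the shell command python3 -m crank 'ROWS' [FORCE]. ROWS is JSON, one flat list of numbers, 7 for each row, row after row: the finger opening in m, from 0 to 0.0854, then the shift along the tool's x, y, z in m, then the turn, a rotation vector about the tool's x, y, z in degrees. A call has 1 to 8 rows; each row shifts and turns the commanded pose from where the row before left it, along the tool's axes as they then stand; what a row does not reach is not made up. A row lasts 1/12 s, in which the tool goes at most 41.7 mm and 7.16 degrees, less where a joint would pass 70% of its speed; a pose out of reach is approached as far as the arm can. A call is refused whole if a number of a shift passes 0.0417 or a number of a turn 7.16, either way. A call with a gripper value outside its range is refused whole. The fingers move at their own pace and stop on an object; FORCE is the grip in N (left out, the last holds). Time passes only in rows, so rows that do not move let the fingers close. It gives the time, the measured TCP pose, the force and the opening at its end, in the units of the state.
- get_state(): the state, without advancing time (a new reading comes with each control period).
- imaging.get_image(name): name is "side" or "top" or "wrist"; returns a dict with "image" (384x512x3 uint8, blue, green, red), "fovy" (degrees; the focal length in pixels is half the picture's height over the tangent of half this angle, whatever the lens; pixels are square), "cx", "cy" (the principal point, pixels), "k1" (the pictures are not rectified: a ray, as slopes to the right and down, at radius r is drawn at 1 + k1 r^2 times it, then the intrinsics apply), "origin" and "attitude" of the camera in the world. Camera axes: x right, y up, looking along -z (the intrinsics and any distortion apply to the point x, -y, -z); pixel columns grow to the right and rows downward; lengths in mm; the calibration is good to about 2 mm. A picture is of the moment at which its call begins. There is no depth.
- env.finish_job(): hands the job in, once; it reports no verdict.
The state is a dict: "t": time; "qpos": joint angles; "qd": joint speeds; "joint_efforts": joint torques, N m; "eef_pos": TCP position; "ee_rot": TCP orientation; "force": force on the tool from outside, world axes, zero at the start; "moment": the same for the moment, N m; "opening": finger opening in mm.
Only numpy, scipy, OpenCV 4.12 (cv2) and the standard library are available. Lean on these libraries where they do the work, as an engineer would, in place of code of your own. Each camera call takes 0.05 s, during which the arm holds its last target. There are 200 camera calls.

TASK

Slide the roller carrier out from under the inspection bridge to the service station, move the worn black rollers out of it into the yellow tray, and drop every new blue roller that lies on the bench into a free pair of slots until both axle ends bottom out. Then slide the loaded carrier back to its inspection station so that it rests in the detent. Leave the white bottle where it stands.

Things in the scene. Friction and masses are not known exactly. Their poses are not given: they have to be found in the camera images.
- new_1: new roller, blue drum, white caps, 104 mm long: steel axle dia. 9, drum dia. 28 and 54 long in the middle (grip across it), then at each end a hexagonal cap 36 across flats, 6 thick, outer face 33 from the middle, then 19 of bare axle. Origin: middle of the axle; x along it (y, z may have turned about it). Rests on cap flats, axis 18 mm up. 100 g. May be absent.
- new_2: new roller, blue drum, white caps, 104 mm long: steel axle dia. 9, drum dia. 28 and 54 long in the middle (grip across it), then at each end a hexagonal cap 36 across flats, 6 thick, outer face 33 from the middle, then 19 of bare axle. Origin: middle of the axle; x along it (y, z may have turned about it). Rests on cap flats, axis 18 mm up. 100 g. May be absent.
- new_3: new roller, blue drum, white caps, 104 mm long: steel axle dia. 9, drum dia. 28 and 54 long in the middle (grip across it), then at each end a hexagonal cap 36 across flats, 6 thick, outer face 33 from the middle, then 19 of bare axle. Origin: middle of the axle; x along it (y, z may have turned about it). Rests on cap flats, axis 18 mm up. 100 g. May be absent.
- worn_1: worn roller, black drum, red caps, 104 mm long: steel axle dia. 9, drum dia. 28 and 54 long in the middle (grip across it), then at each end a hexagonal cap 36 across flats, 6 thick, outer face 33 from the middle, then 19 of bare axle. Origin: middle of the axle; x along it (y, z may have turned about it). Rests on cap flats, axis 18 mm up. 100 g. May be absent. Starts in the carrier
- worn_2: worn roller, black drum, red caps, 104 mm long: steel axle dia. 9, drum dia. 28 and 54 long in the middle (grip across it), then at each end a hexagonal cap 36 across flats, 6 thick, outer face 33 from the middle, then 19 of bare axle. Origin: middle of the axle; x along it (y, z may have turned about it). Rests on cap flats, axis 18 mm up. 100 g. May be absent. Starts in the carrier
- rail_unit: fixed rail, 440x60 mm, under the grey carrier. Origin: on the bench, mid-width; y runs along it to the robot's left, x away from the robot. Inspection bridge across it at y = -155 mm: posts at x = +-74, beam 22 wide, 140 to 160 up, black sensor under it down to 101. Red pointer of the carrier: at the green plate (y = -55) inspection station, at the yellow (y = +55) service station
- carrier (a joint): travel of the carrier along the rail's +y, m: 0 = inspection station (green plate; its start), 0.110 = service station (yellow plate) with a stop at each. A sprung over-centre detent draws it to the nearer station and holds it there: up to about 5 N to move it past half way, then it runs home by itself if let go; it rests within about 2 mm of the stop
- grip (a point): upright orange grip block of the carrier, 26 mm (rail x) by 16 mm (rail y), from 36 to 88 mm above the bench, beyond slot 3; this point is on its middle line 75 mm up. Pinch it along the rail's y from above, or push its sides. Axes as the rail's
- slot_1 (a point): axle position 1 (nearest the bridge): where the middle of a seated roller's axle lies, 64 mm above the bench, 30 over the carrier's plate. x: direction of the axle, y along the rail, z up. Forks 8 mm thick at x = +-43.5 mm with open slots 11.5 wide, straight to 10 mm above this point, then flaring to a mouth 32 wide at 22 mm above. Positions are 85 mm apart
- slot_2 (a point): axle position 2 (middle): where the middle of a seated roller's axle lies, 64 mm above the bench, 30 over the carrier's plate. x: direction of the axle, y along the rail, z up. Forks 8 mm thick at x = +-43.5 mm with open slots 11.5 wide, straight to 10 mm above this point, then flaring to a mouth 32 wide at 22 mm above. Positions are 85 mm apart
- slot_3 (a point): axle position 3 (nearest the grip): where the middle of a seated roller's axle lies, 64 mm above the bench, 30 over the carrier's plate. x: direction of the axle, y along the rail, z up. Forks 8 mm thick at x = +-43.5 mm with open slots 11.5 wide, straight to 10 mm above this point, then flaring to a mouth 32 wide at 22 mm above. Positions are 85 mm apart
- scrap_tray_in (a point): centre of the inner floor of the yellow tray (fixed), 160 mm (x) by 190 mm (y) outside, walls 4 mm thick and 28 mm high; floor about 4 mm above the bench. Axes as the tray's
- ipa_bottle: white bottle with blue cap, 63 mm in diameter, 145 mm high, stands behind the rail; leave alone. Origin: centre of its underside
There are look-alikes about, which are no part of the job. Leave any brown or pink look-alike of the worn_2 alone.

How it is judged (in metres and radians):
On the way, in this order (a step that is already met when the one before it is completed fails the run):
1. the carrier stands at the service station (value of joint carrier above 0.104 m), for 0.2 s.
2. with the carrier at the service station, every worn roller is in the tray and every new roller is seated in the slots (value of joint carrier above 0.104 m and ((x of new_1 in the frame of slot_1 between -0.009 and 0.009 m and y of new_1 in the frame of slot_1 between -0.004 and 0.004 m and z of new_1 in the frame of slot_1 between -0.004 and 0.003 m and angle between the x axis of new_1 and the x axis of slot_1, either way round below 0.06 rad) or (x of new_1 in the frame of slot_2 between -0.009 and 0.009 m and y of new_1 in the frame of slot_2 between -0.004 and 0.004 m and z of new_1 in the frame of slot_2 between -0.004 and 0.003 m and angle between the x axis of new_1 and the x axis of slot_2, either way round below 0.06 rad) or (x of new_1 in the frame of slot_3 between -0.009 and 0.009 m and y of new_1 in the frame of slot_3 between -0.004 and 0.004 m and z of new_1 in the frame of slot_3 between -0.004 and 0.003 m and angle between the x axis of new_1 and the x axis of slot_3, either way round below 0.06 rad)) and ((x of new_2 in the frame of slot_1 between -0.009 and 0.009 m and y of new_2 in the frame of slot_1 between -0.004 and 0.004 m and z of new_2 in the frame of slot_1 between -0.004 and 0.003 m and angle between the x axis of new_2 and the x axis of slot_1, either way round below 0.06 rad) or (x of new_2 in the frame of slot_2 between -0.009 and 0.009 m and y of new_2 in the frame of slot_2 between -0.004 and 0.004 m and z of new_2 in the frame of slot_2 between -0.004 and 0.003 m and angle between the x axis of new_2 and the x axis of slot_2, either way round below 0.06 rad) or (x of new_2 in the frame of slot_3 between -0.009 and 0.009 m and y of new_2 in the frame of slot_3 between -0.004 and 0.004 m and z of new_2 in the frame of slot_3 between -0.004 and 0.003 m and angle between the x axis of new_2 and the x axis of slot_3, either way round below 0.06 rad)) and ((x of new_3 in the frame of slot_1 between -0.009 and 0.009 m and y of new_3 in the frame of slot_1 between -0.004 and 0.004 m and z of new_3 in the frame of slot_1 between -0.004 and 0.003 m and angle between the x axis of new_3 and the x axis of slot_1, either way round below 0.06 rad) or (x of new_3 in the frame of slot_2 between -0.009 and 0.009 m and y of new_3 in the frame of slot_2 between -0.004 and 0.004 m and z of new_3 in the frame of slot_2 between -0.004 and 0.003 m and angle between the x axis of new_3 and the x axis of slot_2, either way round below 0.06 rad) or (x of new_3 in the frame of slot_3 between -0.009 and 0.009 m and y of new_3 in the frame of slot_3 between -0.004 and 0.004 m and z of new_3 in the frame of slot_3 between -0.004 and 0.003 m and angle between the x axis of new_3 and the x axis of slot_3, either way round below 0.06 rad)) and x of worn_1 in the frame of scrap_tray_in between -0.07 and 0.07 m and y of worn_1 in the frame of scrap_tray_in between -0.085 and 0.085 m and z of worn_1 in the frame of scrap_tray_in between 0 and 0.03 m and linear speed of each of worn_1, worn_2 below 0.03 m/s and x of worn_2 in the frame of scrap_tray_in between -0.07 and 0.07 m and y of worn_2 in the frame of scrap_tray_in between -0.085 and 0.085 m and z of worn_2 in the frame of scrap_tray_in between 0 and 0.03 m), for 0.2 s.
3. the loaded carrier rests at the inspection station (value of joint carrier below 0.006 m and ((x of new_1 in the frame of slot_1 between -0.009 and 0.009 m and y of new_1 in the frame of slot_1 between -0.004 and 0.004 m and z of new_1 in the frame of slot_1 between -0.004 and 0.003 m and angle between the x axis of new_1 and the x axis of slot_1, either way round below 0.06 rad) or (x of new_1 in the frame of slot_2 between -0.009 and 0.009 m and y of new_1 in the frame of slot_2 between -0.004 and 0.004 m and z of new_1 in the frame of slot_2 between -0.004 and 0.003 m and angle between the x axis of new_1 and the x axis of slot_2, either way round below 0.06 rad) or (x of new_1 in the frame of slot_3 between -0.009 and 0.009 m and y of new_1 in the frame of slot_3 between -0.004 and 0.004 m and z of new_1 in the frame of slot_3 between -0.004 and 0.003 m and angle between the x axis of new_1 and the x axis of slot_3, either way round below 0.06 rad)) and ((x of new_2 in the frame of slot_1 between -0.009 and 0.009 m and y of new_2 in the frame of slot_1 between -0.004 and 0.004 m and z of new_2 in the frame of slot_1 between -0.004 and 0.003 m and angle between the x axis of new_2 and the x axis of slot_1, either way round below 0.06 rad) or (x of new_2 in the frame of slot_2 between -0.009 and 0.009 m and y of new_2 in the frame of slot_2 between -0.004 and 0.004 m and z of new_2 in the frame of slot_2 between -0.004 and 0.003 m and angle between the x axis of new_2 and the x axis of slot_2, either way round below 0.06 rad) or (x of new_2 in the frame of slot_3 between -0.009 and 0.009 m and y of new_2 in the frame of slot_3 between -0.004 and 0.004 m and z of new_2 in the frame of slot_3 between -0.004 and 0.003 m and angle between the x axis of new_2 and the x axis of slot_3, either way round below 0.06 rad)) and ((x of new_3 in the frame of slot_1 between -0.009 and 0.009 m and y of new_3 in the frame of slot_1 between -0.004 and 0.004 m and z of new_3 in the frame of slot_1 between -0.004 and 0.003 m and angle between the x axis of new_3 and the x axis of slot_1, either way round below 0.06 rad) or (x of new_3 in the frame of slot_2 between -0.009 and 0.009 m and y of new_3 in the frame of slot_2 between -0.004 and 0.004 m and z of new_3 in the frame of slot_2 between -0.004 and 0.003 m and angle between the x axis of new_3 and the x axis of slot_2, either way round below 0.06 rad) or (x of new_3 in the frame of slot_3 between -0.009 and 0.009 m and y of new_3 in the frame of slot_3 between -0.004 and 0.004 m and z of new_3 in the frame of slot_3 between -0.004 and 0.003 m and angle between the x axis of new_3 and the x axis of slot_3, either way round below 0.06 rad))), for 0.2 s.
At the end, for the whole second after the job is handed in: Carrier within 6 mm of the inspection station; each new roller bottomed in a pair of slots (axle middle within 9 mm along the axle, 4 mm along the rail, -4 to +3 mm in height, axle within 0.06 rad of the slot's x); each worn roller on the tray floor; all at rest (all of step 3 and x of worn_1 in the frame of scrap_tray_in between -0.07 and 0.07 m and y of worn_1 in the frame of scrap_tray_in between -0.085 and 0.085 m and z of worn_1 in the frame of scrap_tray_in between 0 and 0.03 m and linear speed of each of worn_1, worn_2 below 0.03 m/s and x of worn_2 in the frame of scrap_tray_in between -0.07 and 0.07 m and y of worn_2 in the frame of scrap_tray_in between -0.085 and 0.085 m and z of worn_2 in the frame of scrap_tray_in between 0 and 0.03 m and linear speed of each of new_1, new_2, new_3 below 0.02 m/s); the robot touches nothing.
It fails at once if the bottle is shifted by more than 30 mm (distance of ipa_bottle from where it was at the start of the episode above 0.03 m).
Of worn_1, worn_2 only 1 to 2 are there at a start; the rules pass over those that are not, and their reading is None.
Of new_1, new_2, new_3 only 2 to 3 are there at a start; the rules pass over those that are not, and their reading is None.
At some moment in a run one of new_1, new_2, new_3 may be knocked a few centimetres aside while the robot is not near it.
Once in a run the grip may slacken for a moment while it holds something.
It also fails if it takes over 210 s, if anything falls off the work surface, if the arm or the gripper's body presses on something with over 40 N, if the wrist force passes 120 N, or if a joint passes its speed limit or range.

## Working session

There is one attempt and no reset: what is moved stays moved. The work goes in short steps, Python scripts to look and compute and a shell command to move; the robot and the scene stay as the last step left them, time stands still between calls to the robot, and variables do not carry over. Pictures are saved under pics/ and viewed, on a budget of 14 in all, crops included, one or two more only if the job needs it, and the job is handed in when it is done.

```bash
ls; mkdir -p pics
cat > h.py <<'E'
import numpy as np, cv2
from bench import get_state, imaging, env
from scipy.spatial.transform import Rotation as R
def rot(q): return R.from_quat([q[1],q[2],q[3],q[0]]).as_matrix()
def grab(n,fn=None):
    d=imaging.get_image(n)
    if fn: cv2.imwrite('pics/'+fn,d['image'])
    return d
def f(d): return d['image'].shape[0]/2/np.tan(np.radians(d['fovy'])/2)
def ray(d,u,v):
    F=f(d); K=np.array([[F,0,d['cx']],[0,F,d['cy']],[0,0,1]],float)
    x,y=(u-d['cx'])/F,(v-d['cy'])/F; a,b=x,y
    for _ in range(30):
        s=1+d['k1']*(a*a+b*b); a,b=x/s,y/s
    r=rot(d['attitude'])@np.array([a,-b,-1.]); return np.array(d['origin'],float),r
def onplane(d,u,v,z):
    o,r=ray(d,u,v); return o+r*(z-o[2])/r[2]
def proj(d,p):
    c=rot(d['attitude']).T@(np.array(p,float)-d['origin']); a,b=c[0]/-c[2],-c[1]/-c[2]
    s=1+d['k1']*(a*a+b*b); return np.array([d['cx']+f(d)*a*s,d['cy']+f(d)*b*s])
E
python3 - <<'E'
from h import *
s=get_state(); print(s)
for n in('top','side','wrist'):
    d=grab(n,n+'0.png'); print(n,d['image'].shape,{k:d[k] for k in d if k!='image'})
t=cv2.imread('pics/top0.png');cv2.imwrite('pics/a.png',cv2.resize(t,(800,600)))
E
```

```text
pics
{'t': 0.0, 'qpos': array([ 1.16619982e+00,  4.87294815e-02,  9.75787701e-02,  1.62200703e+00,
       -3.59333958e-05,  1.44301859e+00]), 'qd': array([ 0.00084314,  0.00048112,  0.00015013, -0.00169624, -0.00125274,
       -0.00029984]), 'joint_efforts': array([ 3.68251249e-04, -3.38777733e+01,  3.20017540e+01,  2.01145577e-02,
       -7.46754040e-05,  2.61837101e-06]), 'eef_pos': array([143.25600773, 504.45787568, 241.11864598]), 'ee_rot': array([-2.93257289e-04,  1.37967766e-01,  9.90436016e-01, -1.14385199e-03]), 'force': array([-0.91213177, -0.46946396,  0.37272363]), 'moment': array([-0.03580723,  0.00089973, -0.02317422]), 'opening': 85.26569693410298}
top (384, 512, 3) {'fovy': 46.975035513741204, 'cx': 255.6400873617702, 'cy': 189.42375750757634, 'k1': -0.04384961547247923, 'origin': array([ 375.4199453 ,   16.85641612, 1365.6566163 ]), 'attitude': array([-0.69420357, -0.067525  ,  0.05986135,  0.71409971])}
side (384, 512, 3) {'fovy': 44.69836933887831, 'cx': 246.74728204681028, 'cy': 198.46419066036393, 'k1': -0.0299899375256295, 'origin': array([  514.27927656, -1108.15205383,   721.27867262]), 'attitude': array([ 0.85982466,  0.50929601, -0.02256331, -0.02846091])}
wrist (384, 512, 3) {'fovy': 67.57057374190748, 'cx': 263.61389168073026, 'cy': 190.55140132802921, 'k1': 0.018319593613931383, 'origin': array([ 74.98760524, 524.17086531, 372.72026111]), 'attitude': array([ 0.7898818 , -0.11199998, -0.08239482,  0.59728874])}
```

View pics/a.png

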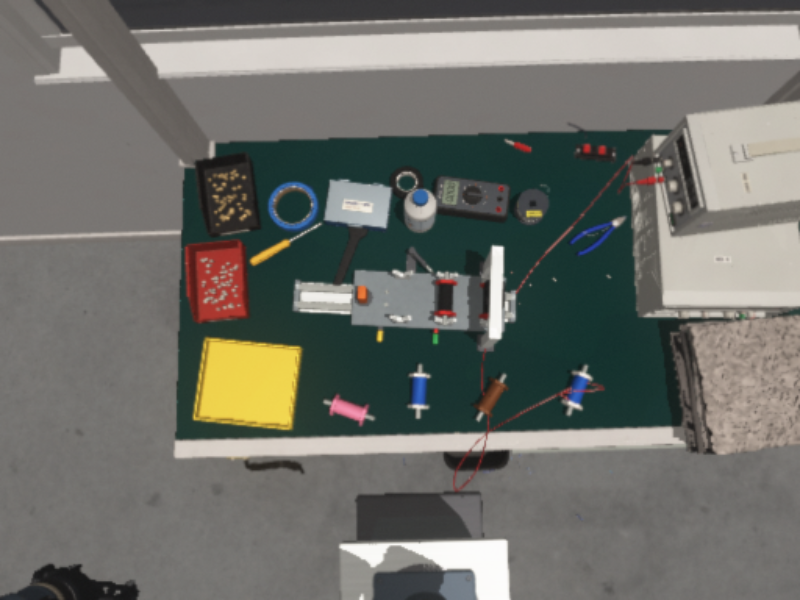

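View pics/side0.png

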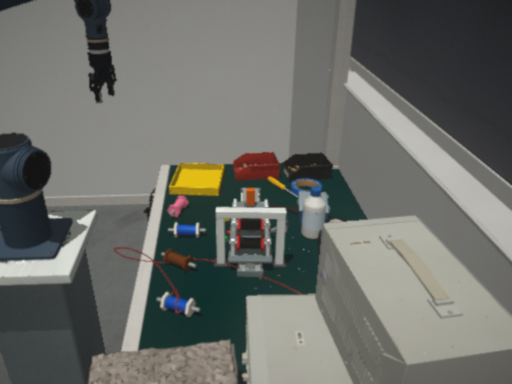

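The top view (800×600) shows the candidates:
- **Blue drums with white caps:** (419,390) and (577,390). These fit the description of the new rollers.
- **Look-alikes to leave:** pink at (349,409) and brown at (492,397).
- **Worn rollers in the carrier:** black with red caps at (446,297), and at (487,300) under the bridge.

Slot 3 is empty. I'll confirm this in one enlarged crop.

Run:
```python
from h import *
import json
d=imaging.get_image('top'); I=d['image']
cv2.imwrite('pics/b.png',cv2.resize(I[140:285,110:410],(800,387),interpolation=cv2.INTER_CUBIC))
h=cv2.cvtColor(I,cv2.COLOR_BGR2HSV)
def comps(nm,lo,hi,z,amin=15):
    m=cv2.inRange(h,lo,hi); n,l,st,c=cv2.connectedComponentsWithStats(m)
    for i in range(1,n):
        if st[i,4]>=amin and 110<c[i][0]<430 and 100<c[i][1]<285:
            rr=cv2.minAreaRect(np.argwhere(l==i)[:,::-1].astype(np.float32))
            print(nm,st[i,4],c[i].round(1),onplane(d,*c[i],z).round(1),np.round(rr[1],1),round(rr[2],1))
comps('blue',(105,150,60),(130,255,255),18)
comps('yellow',(22,150,100),(32,255,255),4)
comps('orange',(5,180,150),(16,255,255),88,5)
comps('red',(0,150,80),(4,255,255),64,5)
comps('green',(50,150,60),(75,255,255),20,4)
```

```text
blue 246 [188.6 133.6] [808.4 236.9  18. ] [30. 31.] 90.0
blue 61 [268.6 126. ] [825.7 -18.5  18. ] [8. 7.] 90.0
blue 150 [381.8 151.5] [ 731.1 -372.3   18. ] [13.4 28.8] 53.1
blue 35 [368.7 152.1] [ 730.3 -330.8   18. ] [ 3.4 10.8] 54.5
blue 67 [370.4 244.8] [ 440.4 -315.    18. ] [7. 9.] 90.0
blue 149 [267.8 249.7] [435.   -3.7  18. ] [15.  9.] 90.0
blue 50 [368.6 253.6] [ 414.4 -307.8   18. ] [8.  6.7] 26.6
yellow 28 [340.9 136.1] [ 789.5 -249.3    4. ] [3. 8.] 90.0
yellow 25 [242.6 214.9] [544.9  71.    4. ] [6. 3.] 90.0
yellow 3424 [158.2 245. ] [458.9 333.    4. ] [64.3 54.1] 5.9
orange 44 [231.3 187.3] [617.  99.  88.] [8. 5.] 90.0
red 36 [414.1 115.5] [ 831.  -468.9   64. ] [ 3.8 11.1] 74.1
red 7 [422.3 114.4] [ 833.9 -494.8   64. ] [1. 3.] 90.0
red 8 [320.1 120.1] [ 824.2 -176.8   64. ] [2. 2.] 90.0
red 6 [318.8 133.8] [ 780.4 -170.5   64. ] [2.1 1.4] 45.0
red 1483 [138.  178.6] [656.8 383.1  64. ] [50.2 37.8] 86.6
red 34 [284.8 180.1] [638.8 -60.6  64. ] [12.  2.] 0.0
red 34 [284.2 199.8] [579.  -56.5  64. ] [ 3. 12.] 90.0
red 11 [309.5 201.8] [ 570.8 -131.3   64. ] [2. 4.] 90.0
red 6 [308.  245.5] [ 441.7 -120.9   64. ] [5. 0.] -90.0
green 11 [277.5 216. ] [536.4 -36.6  20. ] [5. 2.] 90.0
```

View pics/b.png

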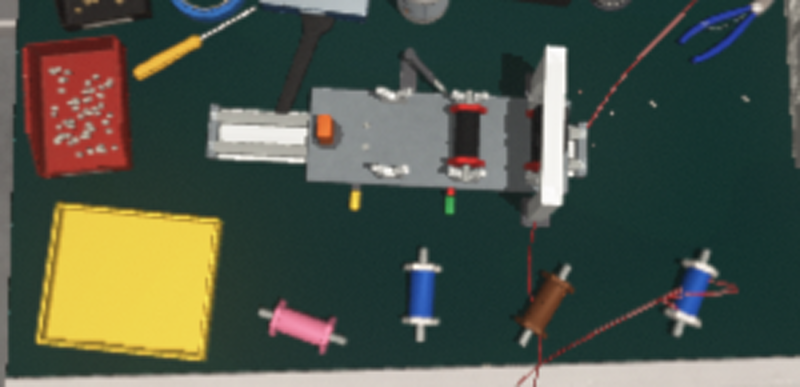

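Confirmed: the blue pair, at crop (422,292) and (692,292), are the only new rollers. Two worn ones sit in slots 1 and 2, and slot 3 is free. The rail is yawed about −4.3°. I'll align the tool to it and fly over the grip.

```bash
python3 -m crank '[0.06,0,0,0,0,0,-5.8, 0.06,0,0,0,0,0,-5.8, 0.06,-0.0315,-0.023,0.0055,0,0,0, 0.06,-0.0315,-0.023,0.0055,0,0,0, 0.06,-0.0315,-0.023,0.0055,0,0,0, 0.06,-0.0315,-0.023,0.0055,0,0,0, 0.06,-0.0315,-0.023,0.0055,0,0,0, 0.06,-0.0315,-0.023,0.0055,0,0,0]' 60
python3 -m crank '[0.06,-0.0315,-0.023,0.0055,0,0,0, 0.06,-0.0315,-0.023,0.0055,0,0,0, 0.06,-0.0315,-0.023,0.0055,0,0,0, 0.06,-0.0315,-0.023,0.0055,0,0,0, 0.06,-0.0315,-0.023,0.0055,0,0,0, 0.06,-0.0315,-0.023,0.0055,0,0,0, 0.06,-0.0315,-0.023,0.0055,0,0,0, 0.06,0,0,0,0,0,0]'
cat >> h.py <<'E'
def where():
    s=get_state(); M=rot(s['ee_rot']); ty=M[:,1]
    print('t',round(s['t'],1),'tcp',np.round(s['eef_pos'],1),'yaw(y axis) deg',round(np.degrees(np.arctan2(ty[1],ty[0])),2),'tilt',M[:2,2].round(4),'F',np.round(s['force'],1),'op',round(s['opening'],1)); return s,M
def delta(p,yaw=None):
    s,M=where(); print('tool shift mm',(M.T@(np.array(p)-s['eef_pos'])).round(1)); 
    if yaw is not None: print('turn z', round(-(yaw-np.degrees(np.arctan2(M[1,1],M[0,1]))),2))
E
python3 - <<'E'
from h import *
where(); d=grab('wrist','w1.png'); print(d['origin'],(rot(d['attitude'])@[0,0,-1]).round(3))
E
```

```text
t: 0.87
eef_pos: [322.6, 352.0, 208.9]
ee_rot: [0.0, 0.037, 0.999, 0.0]
force: [1.1, 0.6, 0.2]
opening: 60.1
t: 1.53
eef_pos: [533.5, 171.3, 168.2]
ee_rot: [0.0, 0.041, 0.999, -0.002]
force: [-0.2, 1.2, 0.3]
opening: 60.3
t 1.5 tcp [533.5 171.3 168.2] yaw(y axis) deg 85.34 tilt [ 0.0001 -0.0034] F [-0.2  1.2  0.3] op 60.3
[462.66968723 177.61405354 299.66902857] [ 0.274 -0.027 -0.961]
```

View pics/w1.png

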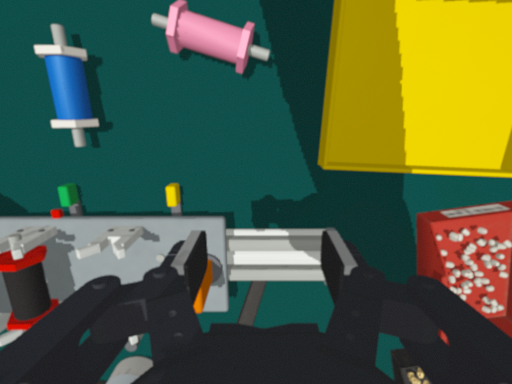

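The wrist view (image down = +x, left = −y) shows blue new roller 1 at (68,85), the pink look-alike at (210,38) and the tray corner at (322,165). The carrier end is at (227,215–310), with the orange grip at (203,285) behind the finger. Next I'll compute the positions.

Run:
```python
from h import *
d=imaging.get_image('wrist'); P=lambda u,v,z:onplane(d,u,v,z).round(1)
print('plate front edge',P(30,216,34),P(224,215,34)); print('plate end',P(226,217,34),P(227,308,34))
print('yellow ptr',P(173,195,20),'green',P(68,195,20))
h=cv2.cvtColor(d['image'],cv2.COLOR_BGR2HSV)
for nm,lo,hi,z in(('orange',(5,180,120),(16,255,255),80),('blue',(105,150,60),(130,255,255),25)):
    m=cv2.inRange(h,lo,hi); n,l,st,c=cv2.connectedComponentsWithStats(m); i=1+st[1:,4].argmax()
    r=cv2.boxPoints(cv2.minAreaRect(np.argwhere(l==i)[:,::-1].astype(np.float32))); print(nm,st[i],[P(*q,z) for q in r])
print('slot2 caps',P(22,253,82),P(33,322,82)); print('axle ends blue',P(57,27,18),P(81,145,18))
print('tray corner',P(320,165,28),'tray edge far',P(511,173,28), 'edge',P(339,0,28))
```

```text
plate front edge [543.8 -57.6  34. ] [557.9 131.8  34. ]
plate end [560.2 133.5  34. ] [665.3 122.6  34. ]
yellow ptr [537.4  80.   20. ] green [529.  -25.6  20. ]
orange [193 265  17  51 256] [array([632.2,  98.6,  80. ]), array([584.9, 119.5,  80. ]), array([587.9, 125.9,  80. ]), array([635.6, 105.2,  80. ])]
blue [  43   59   48   63 2066] [array([404.8, -10.4,  25. ]), array([401.4,  21. ,  25. ]), array([458.1,  18.4,  25. ]), array([461.9, -15.1,  25. ])]
slot2 caps [560.5 -31.1  82. ] [628.3 -41.8  82. ]
axle ends blue [378.7   4.8  18. ] [480.6  -1.2  18. ]
tray corner [516.4 228.8  28. ] tray edge far [538.8 409.8  28. ] edge [379.9 247.5  28. ]
```

```bash
python3 -m crank '[0.085,-0.021,-0.016,0.0095,0,0,0, 0.085,-0.021,-0.016,0.0095,0,0,0, 0.085,-0.021,-0.016,0.0095,0,0,0, 0.085,-0.021,-0.016,0.0095,0,0,0, 0.085,0,0,0,0,0,0, 0.085,0,0,0,0,0,0, 0.085,0,0,0,0,0,0, 0.085,0,0,0,0,0,0]'
python3 - <<'E'
from h import *
where(); d=grab('wrist','w2.png'); P=lambda u,v,z:onplane(d,u,v,z).round(1)
h=cv2.cvtColor(d['image'],cv2.COLOR_BGR2HSV)
for nm,lo,hi,z in(('orange',(5,180,120),(16,255,255),88),('blue',(105,150,60),(130,255,255),25)):
    m=cv2.inRange(h,lo,hi); n,l,st,c=cv2.connectedComponentsWithStats(m); i=1+st[1:,4].argmax()
    r=cv2.boxPoints(cv2.minAreaRect(np.argwhere(l==i)[:,::-1].astype(np.float32))); print(nm,st[i],c[i],[P(*q,z) for q in r])
E
```

```text
t: 2.3
eef_pos: [608.0, 107.9, 133.8]
ee_rot: [0.0, 0.036, 0.999, 0.0]
force: [0.9, -1.2, -0.6]
opening: 84.7
t 2.3 tcp [608.  107.9 133.8] yaw(y axis) deg 85.86 tilt [0.0006 0.0006] F [ 0.9 -1.2 -0.6] op 84.7
orange [245 195  23  54 969] [256.59855521 222.53560372] [array([589.9,  97.1,  88. ]), array([590.9, 111.3,  88. ]), array([628.5, 108.7,  88. ]), array([627.5,  93.8,  88. ])]
blue [ 80   0  43   8 130] [107.29230769   1.79230769] [array([454. , -14.2,  25. ]), array([449.9, -12.4,  25. ]), array([455.5,  16.6,  25. ]), array([459.6,  15. ,  25. ])]
```

View pics/w2.png

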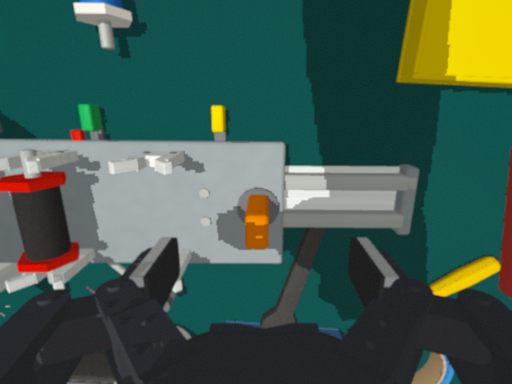

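The view shows the grip block's top face at about (257,234), slot 2's worn roller at (42,222), slot 3's forks at (147,160), the yellow plate at (218,118) and the green plate at (90,117). I'll compute the points from this settled pose.

Run:
```python
from h import *
d=imaging.get_image('wrist'); P=lambda u,v,z:onplane(d,u,v,z).round(1)
I=d['image']; print(I[195:250:4,257].tolist())
for v in(221,234,248): print(P(257,v,88))
print('plate',P(285,143,34),P(284,262,34),P(120,142,34)); print('axle',P(31,155,64),P(50,278,64))
print('blue axle end',P(107,47,18), 'tray corner',P(398,82,28),'yel',P(218,130,20),'grn',P(90,130,20))
delta(P(257,234,88))
```

```text
[[14, 87, 160], [0, 85, 163], [0, 85, 164], [0, 84, 164], [0, 79, 153], [0, 114, 209], [0, 143, 241], [0, 137, 235], [0, 85, 164], [0, 84, 163], [0, 131, 230], [0, 88, 166], [0, 84, 163], [0, 81, 161]]
[608.6 103.4  88. ]
[617.9 102.6  88. ]
[628.3 101.8  88. ]
plate [565.2 128.   34. ] [671.7 121.6  34. ] [555.1  -3.1  34. ]
axle [557.5 -51.2  64. ] [654.5 -64.9  64. ]
blue axle end [483.4  -5.4  18. ] tray corner [525.7 217.6  28. ] yel [552.1  73.5  20. ] grn [544.7 -32.7  20. ]
t 2.4 tcp [608.3 107.7 133.9] yaw(y axis) deg 85.84 tilt [0.0013 0.0003] F [-0.2  0.9  0. ] op 85.0
tool shift mm [-9.9 -4.4 46. ]
```

```bash
python3 -m crank '[0.05,-0.006,-0.005,0,0,0,0, 0.05,0,0,0.022,0,0,0, 0.05,0,0,0.021,0,0,0, 0.05,0,0,0.021,0,0,0, 0,0,0,0,0,0,0, 0,0,0,0,0,0,0, 0,0,0,0,0,0,0, 0,0,0,0,0,0,0]' 60
python3 -m crank '[0,0,0.005,0,0,0,0, 0,0,0.01,0,0,0,0, 0,0,0.014,0,0,0,0, 0,0,0.014,0,0,0,0, 0,0,0.014,0,0,0,0, 0,0,0.014,0,0,0,0, 0,0,0.013,0,0,0,0, 0,0,0.012,0,0,0,0]'
python3 -m crank '[0,0,0.007,0,0,0,0, 0,0,0.004,0,0,0,0, 0,0,0.002,0,0,0,0, 0,0,0,0,0,0,0, 0,0,0,0,0,0,0]'
```

```text
t: 3.07
eef_pos: [614.5, 102.4, 69.7]
ee_rot: [0.0, 0.037, 0.999, 0.002]
force: [-1.5, 4.1, -4.2]
opening: 15.1
t: 3.73
eef_pos: [622.1, 197.8, 69.7]
ee_rot: [0.001, 0.037, 0.999, 0.0]
force: [-0.4, 0.7, -1.4]
opening: 14.5
t: 4.15
eef_pos: [623.1, 210.3, 69.7]
ee_rot: [0.001, 0.037, 0.999, 0.001]
force: [1.1, 2.8, 0.1]
opening: 14.9
```

```bash
python3 -m crank '[0.04,0,0,0,0,0,0, 0.05,0,0,0,0,0,0, 0.05,0,0,-0.04,0,0,0, 0.05,0,0,-0.04,0,0,0, 0.085,0,0,-0.04,0,0,0, 0.085,0.005,-0.0345,-0.005,0,0,0, 0.085,0.005,-0.0345,-0.005,0,0,0, 0.085,0.005,-0.0345,0,0,0,0]'
python3 -m crank '[0.085,0.005,-0.0345,0,0,0,0, 0.085,0.005,-0.0345,0,0,0,0, 0.085,0,0,0,0,0,0, 0.085,0,0,0,0,0,0, 0.085,0,0,0,0,0,0, 0.085,0,0,0,0,0,0]'
python3 - <<'E'
from h import *
where(); d=grab('wrist','w3.png')
E
```

```text
t: 4.82
eef_pos: [600.7, 106.2, 202.0]
ee_rot: [0.003, 0.037, 0.999, -0.0]
force: [0.4, -0.9, -0.7]
opening: 84.8
t: 5.32
eef_pos: [584.7, 40.1, 198.8]
ee_rot: [-0.0, 0.037, 0.999, 0.0]
force: [-0.5, 0.0, 0.5]
opening: 85.1
t 5.3 tcp [584.7  40.1 198.8] yaw(y axis) deg 85.79 tilt [-0.      0.0002] F [-0.5  0.   0.5] op 85.1
```

View pics/w3.png

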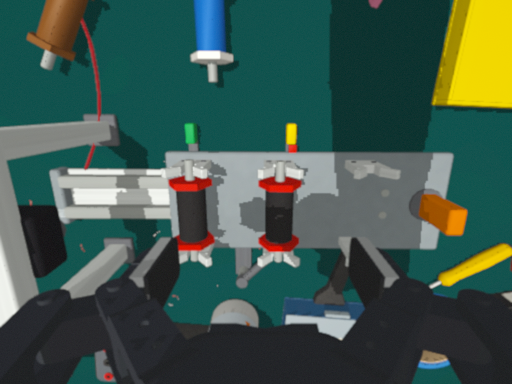

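The carrier is at the service station: the red pointer is under the yellow plate at (292,148). The worn rollers are at (192,213) and (280,213), slot 3's near fork is at (372,168), and the grip is at (443,213).

Run:
```python
from h import *
d=imaging.get_image('wrist'); I=d['image']; P=lambda u,v,z:onplane(d,u,v,z).round(1)
h=cv2.cvtColor(I,cv2.COLOR_BGR2HSV); m=cv2.inRange(h,(0,150,80),(5,255,255))|cv2.inRange(h,(174,150,80),(180,255,255))
n,l,st,c=cv2.connectedComponentsWithStats(m)
for i in range(1,n):
    if st[i,4]>60: print('red',st[i],c[i].round(1),P(*c[i],78))
g=cv2.cvtColor(I,cv2.COLOR_BGR2GRAY)
for v in(205,215,225): 
  for a,b in((165,222),(252,312)):
    u=np.where(g[v,a:b]<50)[0]+a; print('drum',v,u.min(),u.max(),P((u.min()+u.max())/2,v,66))
print('plate',[P(u,v,34) for u,v in((230,152.5),(230,248),(330,152.5),(330,248))],'end',P(452,154,34),P(437,248,34))
cv2.imwrite('pics/c.png',cv2.resize(I[135:275,155:475],(800,350),interpolation=cv2.INTER_CUBIC))
print('grip top',P(450,214,88), 'blue end',P(212,80,18))
```

```text
red [ 80  19  21 101 254] [92.3 63. ] [469.5 -89.5  78. ]
red [ 85 145  10  24  62] [ 89.2 156.4] [ 543.7 -110.4   78. ]
red [288 145   9   8  64] [292.2 148.4] [549.3  68.   78. ]
red [169 176  43  16 464] [188.9 184.1] [574.9 -27.1  78. ]
red [259 177  42  16 478] [279.4 185.1] [581.7  54.9  78. ]
red [176 232  38  19 334] [194.6 243.4] [633.9 -30.   78. ]
red [259 235  39  17 358] [277.9 244.4] [640.8  50.   78. ]
drum 205 178 204 [598.8 -31.5  66. ]
drum 205 266 291 [604.9  53.3  66. ]
drum 215 195 205 [609.7 -24.1  66. ]
drum 215 266 291 [615.2  52.7  66. ]
drum 225 180 205 [619.6 -32.9  66. ]
drum 225 266 291 [625.8  52.1  66. ]
plate [array([555.1,   7.5,  34. ]), array([663.5,  -3.9,  34. ]), array([562.6, 110.6,  34. ]), array([671.6, 109.6,  34. ])] end [573.4 235.1  34. ] [679.9 229.7  34. ]
grip top [616.7 204.5  88. ] blue end [482.6  -5.   18. ]
```

View pics/c.png

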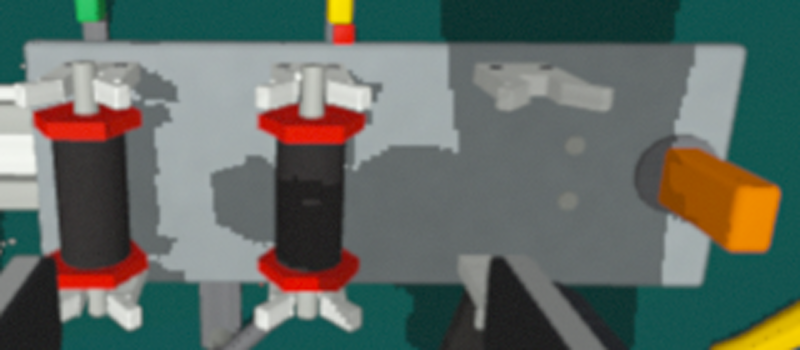

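```bash
python3 -m crank '[0.055,-0.0125,0.0075,0.02,0,0,0, 0.055,-0.0125,0.0075,0.02,0,0,0, 0.055,0,0,0.035,0,0,0, 0.055,0,0,0.03,0,0,0, 0.055,0,0,0.02,0,0,0, 0.055,0,0,0.016,0,0,0, 0.055,0,0,0,0,0,0, 0.055,0,0,0,0,0,0]' 60
python3 -m crank '[0.0,0,0,0,0,0,0, 0,0,0,0,0,0,0, 0,0,0,0,0,0,0, 0,0,0,0,0,0,0, 0,0,0,0,0,0,0]'
python3 -m crank '[0,0,0,-0.01,0,0,0, 0,0,0,-0.02,0,0,0, 0,0,0,-0.03,0,0,0, 0,0,0,-0.03,0,0,0, 0,0,0,-0.03,0,0,0, 0,0,0,-0.02,0,0,0, 0,0,0,0,0,0,0]'
```

```text
t: 6.08
eef_pos: [609.5, 53.6, 56.4]
ee_rot: [-0.002, 0.036, 0.999, 0.0]
force: [0.8, 0.0, 0.3]
opening: 55.0
t: 6.5
eef_pos: [612.5, 52.7, 60.3]
ee_rot: [0.002, 0.037, 0.999, 0.0]
force: [0.1, 0.5, 5.5]
opening: 26.5
t: 7.08
eef_pos: [613.1, 52.4, 204.5]
ee_rot: [0.005, 0.037, 0.999, -0.0]
force: [0.7, -0.4, 0.3]
opening: 26.4
```

```bash
python3 -m crank '[0,0.0173,0.0302,0,0,0,0, 0,0.0173,0.0302,0,0,0,0, 0,0.0173,0.0302,0,0,0,0, 0,0.0173,0.0302,0,0,0,0, 0,0.0173,0.0302,0,0,0,0, 0,0.0173,0.0302,0,0,0,0, 0,0.0173,0.0302,0,0,0,0, 0,0.0173,0.0302,0,0,0,0]'
python3 -m crank '[0,0.0173,0.0302,0,0,0,0, 0,0.0173,0.0302,0,0,0,0, 0,0,0,0,0,0,0, 0,0,0,0,0,0,0, 0,0,0,0,0,0,0]'
python3 - <<'E'
from h import *
where(); d=grab('wrist','w4.png')
E
```

```text
t: 7.75
eef_pos: [488.8, 304.6, 196.3]
ee_rot: [-0.001, 0.037, 0.999, -0.001]
force: [0.3, 0.3, -0.4]
opening: 26.3
t: 8.17
eef_pos: [460.1, 366.0, 196.6]
ee_rot: [-0.001, 0.037, 0.999, -0.001]
force: [-0.7, -0.4, -0.7]
opening: 26.4
t 8.2 tcp [460.1 366.  196.6] yaw(y axis) deg 85.77 tilt [-0.0016 -0.002 ] F [-0.7 -0.4 -0.7] op 26.4
```

View pics/w4.png

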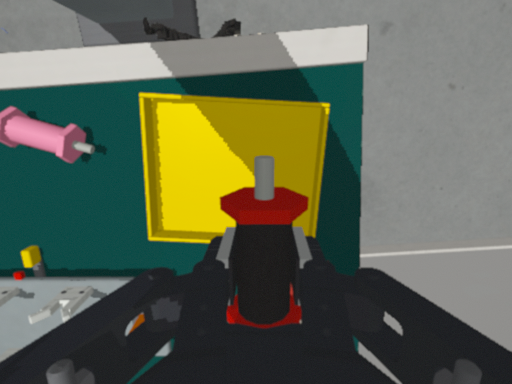

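The worn roller is held squarely at (264,260). The tray rim corners are at (140,95), (329,103) and (150,240).

Run:
```python
from h import *
d=imaging.get_image('wrist'); A,B,C=[onplane(d,u,v,28)[:2] for u,v in((140,94),(329,103),(149,241))]
print(A,B,C,np.linalg.norm(B-A),np.linalg.norm(C-A)); o=(B+C)/2; print('centre',o.round(1))
ty=(B-A)/np.linalg.norm(B-A); print(ty)
for k in(35,-40): delta([*(o+k*ty),20])
```

```text
[367.12036985 249.3532776 ] [389.4068693  435.82052608] [525.37266752 228.76117745] 187.79436309889437 159.5864164289304
centre [457.4 332.3]
[0.11867502 0.99293315]
t 8.3 tcp [460.9 365.3 197.1] yaw(y axis) deg 85.65 tilt [-0.0009 -0.0012] F [ 0.8 -0.6 -1.3] op 26.2
tool shift mm [ -0.6   2.  177.1]
t 8.3 tcp [460.9 365.3 197.1] yaw(y axis) deg 85.65 tilt [-0.0009 -0.0012] F [ 0.8 -0.6 -1.3] op 26.2
tool shift mm [  2.6 -72.9 177.2]
```

```bash
python3 -m crank '[0,0,0,0.035,0,0,0, 0,0,0,0.04,0,0,0, 0,0,0,0.04,0,0,0, 0,0,0,0.03,0,0,0, 0,0,0,0.02,0,0,0, 0,0,0,0.012,0,0,0, 0,0,0,0,0,0,0, 0,0,0,0,0,0,0]'
python3 -m crank '[0.045,0,0,0,0,0,0, 0.045,0,0,0,0,0,0, 0.045,0,0,0,0,0,0, 0.045,0,0,-0.03,0,0,0, 0.05,0,0,-0.04,0,0,0, 0.05,0,0,-0.04,0,0,0, 0.05,0,0,-0.04,0,0,0, 0.05,0,0,-0.03,0,0,0]'
python3 -m crank '[0.055,-0.0158,-0.0352,0,0,0,0, 0.055,-0.0158,-0.0352,0,0,0,0, 0.055,-0.0158,-0.0352,0,0,0,0, 0.055,-0.0158,-0.0352,0,0,0,0, 0.055,-0.0158,-0.0352,0,0,0,0, 0.055,-0.0158,-0.0352,0,0,0,0, 0.055,-0.0158,-0.0352,0,0,0,0, 0.055,-0.0158,-0.0352,0,0,0,0]'
python3 -m crank '[0.055,-0.0158,-0.0352,0,0,0,0, 0.055,-0.0158,-0.0352,0,0,0,0, 0.055,-0.0158,-0.0352,0,0,0,0, 0.055,0,0,0,0,0,0, 0.055,0,0,0,0,0,0, 0.055,0,0,0,0,0,0]'
python3 - <<'E'
from h import *
delta([605.7,-32,58]); d=grab('top','t2.png'); I=d['image']
d=grab('wrist','w5.png')
E
```

```text
t: 8.93
eef_pos: [461.5, 365.6, 21.1]
ee_rot: [0.0, 0.038, 0.999, 0.0]
force: [0.4, -0.4, -0.7]
opening: 26.2
t: 9.6
eef_pos: [461.5, 367.2, 205.6]
ee_rot: [0.002, 0.037, 0.999, 0.002]
force: [0.6, -0.6, -0.1]
opening: 49.9
t: 10.27
eef_pos: [566.4, 74.6, 201.7]
ee_rot: [0.001, 0.037, 0.999, 0.0]
force: [0.7, 0.6, 0.5]
opening: 54.9
t: 10.77
eef_pos: [605.1, -32.4, 201.1]
ee_rot: [0.0, 0.037, 0.999, 0.0]
force: [-0.4, 0.5, -0.3]
opening: 54.9
t 10.8 tcp [605.1 -32.4 201.1] yaw(y axis) deg 85.7 tilt [0.0002 0.0006] F [-0.4  0.5 -0.3] op 54.9
tool shift mm [ -0.5   0.4 143.1]
```

View pics/w5.png

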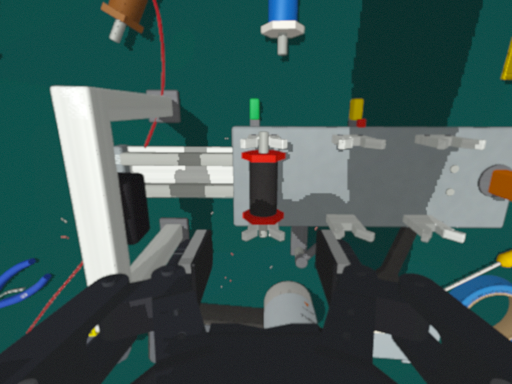

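Slot 1's worn roller at (264,188) lies centred between the fingers, and slots 2 and 3 are empty.

```bash
python3 -m crank '[0.055,0,0,0.03,0,0,0, 0.055,0,0,0.035,0,0,0, 0.055,0,0,0.035,0,0,0, 0.055,0,0,0.025,0,0,0, 0.055,0,0,0.017,0,0,0, 0.055,0,0,0,0,0,0, 0.055,0,0,0,0,0,0]' 60
python3 -m crank '[0.0,0,0,0,0,0,0, 0,0,0,0,0,0,0, 0,0,0,0,0,0,0, 0,0,0,0,0,0,0, 0,0,0,0,0,0,0]'
python3 -m crank '[0,0,0,-0.01,0,0,0, 0,0,0,-0.02,0,0,0, 0,0,0,-0.03,0,0,0, 0,0,0,-0.03,0,0,0, 0,0,0,-0.03,0,0,0, 0,0,0,-0.02,0,0,0, 0,0,0,0,0,0,0]'
python3 -m crank '[0,0.0158,0.0302,0,0,0,0, 0,0.0158,0.0302,0,0,0,0, 0,0.0158,0.0302,0,0,0,0, 0,0.0158,0.0302,0,0,0,0, 0,0.0158,0.0302,0,0,0,0, 0,0.0158,0.0302,0,0,0,0, 0,0.0158,0.0302,0,0,0,0, 0,0.0158,0.0302,0,0,0,0]'
python3 - <<'E'
from h import *
o=np.array([457.4,332.3]); ty=np.array([.1187,.993]); delta([*(o-40*ty),200])
E
```

```text
t: 11.45
eef_pos: [603.9, -30.9, 58.0]
ee_rot: [-0.001, 0.036, 0.999, 0.0]
force: [-0.0, 0.6, 1.6]
opening: 54.8
t: 11.87
eef_pos: [607.1, -32.3, 61.8]
ee_rot: [0.003, 0.037, 0.999, 0.0]
force: [0.3, 1.6, 6.7]
opening: 26.1
t: 12.45
eef_pos: [607.9, -33.3, 205.8]
ee_rot: [0.005, 0.037, 0.999, -0.001]
force: [1.0, -0.7, 0.5]
opening: 26.0
t: 13.12
eef_pos: [495.5, 218.8, 197.6]
ee_rot: [-0.001, 0.037, 0.999, -0.0]
force: [1.4, 0.9, -1.3]
opening: 26.1
t 13.1 tcp [495.5 218.8 197.6] yaw(y axis) deg 85.72 tilt [-0.0019 -0.0009] F [ 1.4  0.9 -1.3] op 26.1
tool shift mm [48.3 70.4 -2.4]
```

```bash
python3 -m crank '[0,0.0161,0.0235,0,0,0,0, 0,0.0161,0.0235,0,0,0,0, 0,0.0161,0.0235,0,0,0,0, 0,0,0,0,0,0,0, 0,0,0,0.04,0,0,0, 0,0,0,0.04,0,0,0, 0,0,0,0.04,0,0,0, 0,0,0,0.03,0,0,0]'
python3 -m crank '[0,0,0,0.017,0,0,0, 0,0,0,0.011,0,0,0, 0,0,0,0,0,0,0, 0,0,0,0,0,0,0]'
python3 -m crank '[0.045,0,0,0,0,0,0, 0.045,0,0,0,0,0,0, 0.045,0,0,0,0,0,0, 0.045,0,0,-0.03,0,0,0, 0.05,0,0,-0.04,0,0,0, 0.05,0,0,-0.04,0,0,0, 0.05,0,0,-0.04,0,0,0, 0.05,0,0,-0.03,0,0,0]'
python3 -m crank '[0.055,0,-0.0369,0,0,0,0, 0.055,0,-0.0369,0,0,0,0, 0.055,0,-0.0369,0,0,0,0, 0.055,0,-0.0369,0,0,0,0, 0.055,0,-0.0369,0,0,0,0, 0.055,0,-0.0369,0.01,0,0,0, 0.055,0,-0.0369,0.01,0,0,0, 0.055,0,-0.0369,0.01,0,0,0]'
python3 -m crank '[0.07,0,0,0.01,0,0,0, 0.07,0,0,0.01,0,0,0, 0.07,0,0,0,0,0,0, 0.07,0,0,0,0,0,0]'
python3 - <<'E'
from h import *
where(); d=grab('wrist','w6.png'); t=grab('top','t3.png')
a=d['image']; b=t['image'][215:280,110:260]
b=cv2.resize(b,(512,222),interpolation=cv2.INTER_CUBIC); cv2.imwrite('pics/e.png',cv2.resize(np.vstack([a,b]),(500,592)))
h=cv2.cvtColor(a,cv2.COLOR_BGR2HSV); m=cv2.inRange(h,(105,150,60),(130,255,255)); n,l,st,c=cv2.connectedComponentsWithStats(m)
for i in range(1,n):
    if st[i,4]>200:
        r=cv2.minAreaRect(np.argwhere(l==i)[:,::-1].astype(np.float32)); print(st[i],c[i].round(1),r,onplane(d,*c[i],22).round(1))
E
```

```text
t: 13.78
eef_pos: [452.0, 290.1, 44.5]
ee_rot: [-0.002, 0.037, 0.999, -0.001]
force: [-0.6, 0.3, -1.9]
opening: 26.3
t: 14.12
eef_pos: [454.2, 291.1, 20.7]
ee_rot: [-0.0, 0.037, 0.999, -0.0]
force: [1.3, -0.6, -1.0]
opening: 26.3
t: 14.78
eef_pos: [455.0, 292.1, 205.0]
ee_rot: [0.002, 0.037, 0.999, 0.001]
force: [1.0, 0.3, 0.2]
opening: 50.1
t: 15.45
eef_pos: [432.3, -4.4, 171.3]
ee_rot: [0.001, 0.037, 0.999, -0.0]
force: [1.3, -0.4, 0.4]
opening: 54.8
t: 15.78
eef_pos: [431.8, -1.6, 150.3]
ee_rot: [-0.001, 0.036, 0.999, 0.0]
force: [-0.3, 1.0, 1.3]
opening: 69.9
t 15.8 tcp [431.8  -1.6 150.3] yaw(y axis) deg 85.82 tilt [-0.0013  0.0007] F [-0.3  1.   1.3] op 69.9
[ 250  163   30   55 1060] [265.4 190.9] ((264.5, 190.0), (54.0, 29.0), 90.0) [ 4.354e+02 -3.000e-01  2.200e+01]
```

View pics/e.png

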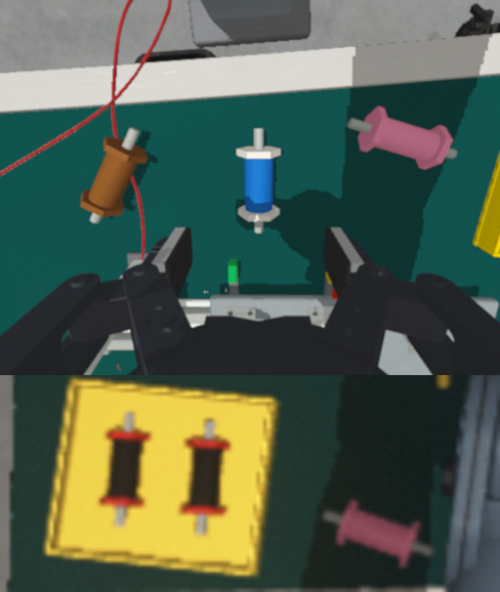

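The view shows blue roller 1 centred at (265,191), nearly parallel to the tool's x. The brown look-alike is at (113,175) and the pink at (408,138). The lower strip shows both worn rollers lying on the tray floor. I'll grasp blue 1.

```bash
python3 -m crank '[0.06,-0.003,0.0015,0.03,0,0,0, 0.06,0,0,0.04,0,0,0, 0.06,0,0,0.03,0,0,0, 0.06,0,0,0.02,0,0,0, 0.06,0,0,0.013,0,0,0, 0.06,0,0,0,0,0,0, 0.06,0,0,0,0,0,0]' 60
python3 -m crank '[0,0,0,0,0,0,0, 0,0,0,0,0,0,0, 0,0,0,0,0,0,0, 0,0,0,0,0,0,0, 0,0,0,0,0,0,0]'
python3 -m crank '[0,0,0,-0.01,0,0,0, 0,0,0,-0.03,0,0,0, 0,0,0,-0.04,0,0,0, 0,0,0,-0.04,0,0,0, 0,0,0,-0.03,0,0,0, 0,0,0,-0.01,0,0,0, 0,0,0,0,0,0,0, 0,0,0,0,0,0,0]'
python3 - <<'E'
from h import *
where(); d=grab('wrist','w7.png');delta([612,52.8,176],85.45)
E
```

```text
t: 16.47
eef_pos: [435.2, -0.4, 17.9]
ee_rot: [-0.0, 0.036, 0.999, 0.0]
force: [0.9, 0.1, 0.7]
opening: 60.2
t: 16.88
eef_pos: [437.2, -1.4, 20.0]
ee_rot: [0.002, 0.037, 0.999, 0.0]
force: [0.4, 1.9, 5.5]
opening: 26.0
t: 17.55
eef_pos: [435.3, -1.5, 177.8]
ee_rot: [0.0, 0.037, 0.999, -0.0]
force: [0.0, 0.2, -1.7]
opening: 25.9
t 17.6 tcp [435.3  -1.5 177.8] yaw(y axis) deg 85.73 tilt [ 0.0004 -0.0002] F [ 0.   0.2 -1.7] op 25.9
t 17.6 tcp [434.4  -1.3 176.3] yaw(y axis) deg 85.73 tilt [-0.0026  0.0003] F [-0.4  0.2 -1.7] op 26.0
tool shift mm [-173.1   67.2   -0.2]
turn z 0.28
```

View pics/w7.png

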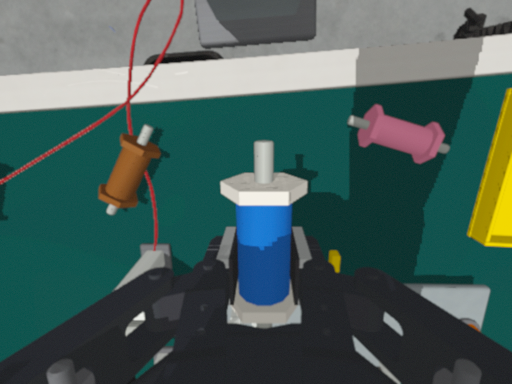

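```bash
python3 - <<'E'
from h import *
d=imaging.get_image('wrist'); s,M=where()
for z in(0,-4): print((M.T@(onplane(d,264,142,s['eef_pos'][2]+z)-s['eef_pos'])).round(1))
E
python3 -m crank '[0,-0.0289,0.0112,0,0,0,0.28, 0,-0.0289,0.0112,0,0,0,0, 0,-0.0289,0.0112,0,0,0,0, 0,-0.0289,0.0112,0,0,0,0, 0,-0.0289,0.0112,0,0,0,0, 0,-0.0289,0.0112,0,0,0,0, 0,0,0,0,0,0,0, 0,0,0,0,0,0,0]'
python3 - <<'E'
from h import *
delta([612,52.8,66],85.45)
E
```

```text
t 17.6 tcp [433.8  -1.2 175.5] yaw(y axis) deg 85.74 tilt [-0.0043  0.0006] F [-0.4 -0.9 -0.5] op 26.4
[55.7  0.1  0.2]
[55.3  0.1  4.2]
t: 18.32
eef_pos: [612.4, 52.4, 172.6]
ee_rot: [-0.004, 0.039, 0.999, -0.0]
force: [-0.1, -0.5, -0.2]
opening: 25.8
t 18.3 tcp [612.4  52.4 172.6] yaw(y axis) deg 85.51 tilt [-0.0085  0.0001] F [-0.1 -0.5 -0.2] op 25.8
tool shift mm [ -0.5   0.4 106.6]
turn z 0.06
```

```bash
python3 -m crank '[0,-0.0025,0,0.02,0,0,0, 0,0,0,0.025,0,0,0, 0,0,0,0.02,0,0,0, 0,0,0,0.015,0,0,0, 0,0,0,0.01,0,0,0, 0,0,0,0.01,0,0,0, 0,0,0,0.004,0,0,0, 0,0,0,0,0,0,0]'
python3 -m crank '[0,0,0,0.002,0,0,0, 0,0,0,0,0,0,0, 0,0,0,0,0,0,0]'
python3 - <<'E'
from h import *
where(); grab('side','s1.png')
E
```

```text
t: 18.98
eef_pos: [614.7, 51.7, 72.8]
ee_rot: [-0.001, 0.04, 0.999, -0.0]
force: [-0.6, 0.3, -1.1]
opening: 26.0
t: 19.23
eef_pos: [616.7, 51.8, 73.0]
ee_rot: [0.001, 0.04, 0.999, 0.0]
force: [-0.5, -0.7, -0.6]
opening: 25.9
t 19.2 tcp [616.7  51.8  73. ] yaw(y axis) deg 85.46 tilt [ 0.0021 -0.0001] F [-0.5 -0.7 -0.6] op 25.9
```

```bash
for i in 1 2 3; do python3 -m crank '[0,0,0,0.002,0,0,0, 0,0,0,0,0,0,0]' | grep -E 'eef|force'; done; python3 -m crank '[0,0,0,0,0,0,0]' | grep -E 'eef|force'
```

```text
eef_pos: [616.1, 51.9, 70.0]
force: [-0.3, -0.3, -0.3]
eef_pos: [615.7, 51.9, 67.4]
force: [0.1, 1.1, -1.2]
eef_pos: [616.1, 51.9, 66.1]
force: [0.3, -0.5, 0.3]
eef_pos: [616.1, 51.8, 66.0]
force: [0.1, 0.5, 1.2]
```

```bash
for i in 1 2; do python3 -m crank '[0,0,0,0.0015,0,0,0, 0,0,0,0,0,0,0]' | grep -E 'eef|force'; done
python3 - <<'E'
from h import *
d=grab('wrist','w8.png'); where()
cv2.imwrite('pics/f.png',cv2.resize(d['image'][60:384,100:430],(700,687))[:600])
E
```

```text
eef_pos: [616.1, 51.8, 65.9]
force: [-2.9, 0.2, 6.7]
eef_pos: [616.1, 51.9, 65.8]
force: [-5.0, -0.2, 9.3]
t 20.2 tcp [616.1  51.8  65.8] yaw(y axis) deg 85.46 tilt [ 0.0016 -0.0002] F [-4.8 -1.3 10. ] op 26.2
```

View pics/f.png

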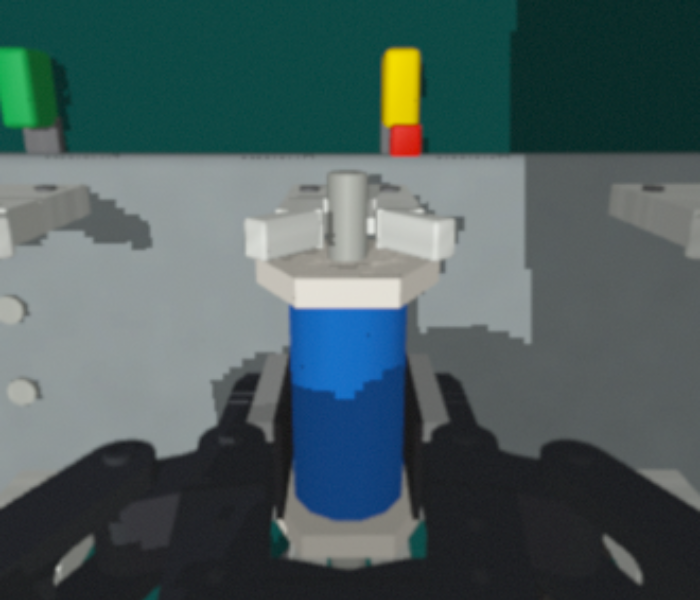

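The axle sits in the near fork and the tool meets a hard stop at 65.9 mm (10 N), so the roller has bottomed in slot 2. I'll release it and fly to blue 2.

```bash
python3 -m crank '[0,0,0,-0.002,0,0,0, 0.045,0,0,0,0,0,0, 0.045,0,0,0,0,0,0, 0.045,0,0,0,0,0,0, 0.045,0,0,-0.03,0,0,0, 0.045,0,0,-0.04,0,0,0, 0.045,0,0,-0.04,0,0,0, 0.045,0,0,-0.04,0,0,0]'
python3 -m crank '[0.06,0.0157,-0.0374,0,0,0,0, 0.06,0.0157,-0.0374,0,0,0,0, 0.06,0.0157,-0.0374,0,0,0,0, 0.06,0.0157,-0.0374,0,0,0,0, 0.06,0.0157,-0.0374,0,0,0,0, 0.06,0.0157,-0.0374,0,0,0,0, 0.06,0.0157,-0.0374,0,0,0,0, 0.06,0.0157,-0.0374,0,0,0,0]'
python3 -m crank '[0.07,0.0157,-0.0374,0,0,0,0, 0.07,0.0157,-0.0374,0,0,0,0, 0.07,0,0,0.02,0,0,0, 0.07,0,0,0.02,0,0,0, 0.07,0,0,0,0,0,0, 0.07,0,0,0,0,0,0]'
python3 - <<'E'
from h import *
where(); d=grab('wrist','w9.png'); grab('top','t4.png')
E
```

```text
t: 20.92
eef_pos: [615.2, 51.8, 215.2]
ee_rot: [-0.001, 0.04, 0.999, -0.0]
force: [1.0, -0.0, 0.7]
opening: 45.3
t: 21.58
eef_pos: [465.8, -237.9, 214.4]
ee_rot: [-0.0, 0.039, 0.999, 0.0]
force: [1.3, -0.9, 0.4]
opening: 60.0
t: 22.08
eef_pos: [428.7, -307.8, 173.1]
ee_rot: [-0.002, 0.04, 0.999, 0.001]
force: [0.9, 0.1, 0.1]
opening: 70.3
t 22.1 tcp [ 428.7 -307.8  173.1] yaw(y axis) deg 85.44 tilt [-0.003   0.0029] F [0.9 0.1 0.1] op 70.3
```

View pics/w9.png

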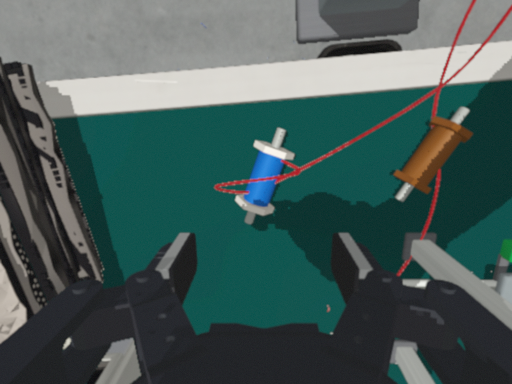

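Blue 2's axle ends are at (281,130) and (249,221). A red lead loops over its drum at (265,180), and the brown look-alike is at (435,153). The slot 2 roller still gets checked later.

Run:
```python
from h import *
d=imaging.get_image('wrist'); A=onplane(d,281,130,18);B=onplane(d,249,221,18);A0,B0=A,B
print(A.round(1),B.round(1),np.linalg.norm(B-A)); v=B-A; yaw=np.degrees(np.arctan2(v[1],v[0]))+90; print('yaw',yaw)
h=cv2.cvtColor(d['image'],cv2.COLOR_BGR2HSV); m=cv2.inRange(h,(105,150,60),(130,255,255)); m[:,:200]=0;m[:,320:]=0
c=cv2.minAreaRect(np.argwhere(m>0)[:,::-1].astype(np.float32)); print(c,onplane(d,*c[0],24).round(1))
delta([*((A+B)/2)[:2],18],yaw)
```

```text
[ 381.4 -287.6   18. ] [ 474.9 -328.    18. ] 101.91460841521608
yaw 66.66125927414564
((264.0946960449219, 176.6581268310547), (26.66399574279785, 51.39308547973633), 19.29004669189453) [ 425.8 -307.8   24. ]
t 22.2 tcp [ 430.6 -308.6  176.2] yaw(y axis) deg 85.52 tilt [ 0.0015 -0.0014] F [-0.2 -0.7  0.6] op 70.2
tool shift mm [  2.8   0.7 158.2]
turn z 18.86
```

```bash
python3 -m crank '[0.06,0.0025,0.0005,0,0,0,0, 0.06,0,0,0.02,0,0,6.29, 0.06,0,0,0.03,0,0,6.29, 0.06,0,0,0.03,0,0,6.29, 0.06,0,0,0.03,0,0,0, 0.06,0,0,0.02,0,0,0, 0.06,0,0,0,0,0,0, 0.06,0,0,0,0,0,0]' 60
python3 -m crank '[0.06,0,0,0.015,0,0,0, 0.06,0,0,0.01,0,0,0, 0.06,0,0,0,0,0,0, 0.06,0,0,0,0,0,0]'
python3 - <<'E'
from h import *
where(); d=grab('wrist','w10.png'); h=cv2.cvtColor(d['image'],cv2.COLOR_BGR2HSV); m=cv2.inRange(h,(105,150,60),(130,255,255)); m[:,:180]=0;m[:,340:]=0
print(cv2.minAreaRect(np.argwhere(m>0)[:,::-1].astype(np.float32)))
E
```

```text
t: 22.9
eef_pos: [427.0, -307.0, 44.5]
ee_rot: [-0.001, 0.203, 0.979, 0.0]
force: [0.5, -1.7, 0.4]
opening: 60.1
t: 23.23
eef_pos: [427.7, -308.1, 20.8]
ee_rot: [0.0, 0.203, 0.979, -0.0]
force: [-0.1, 0.5, 0.1]
opening: 59.9
t 23.2 tcp [ 427.7 -308.1   20.8] yaw(y axis) deg 66.6 tilt [ 0.0005 -0.0005] F [-0.1  0.5  0.1] op 59.9
((263.74346923828125, 257.4783630371094), (54.29212951660156, 97.4459457397461), 1.6365771293640137)
```

```bash
python3 -m crank '[0,0,0,0,0,0,0, 0,0,0,0,0,0,0, 0,0,0,0,0,0,0, 0,0,0,0,0,0,0, 0,0,0,0,0,0,0]'
python3 -m crank '[0,0,0,-0.01,0,0,0, 0,0,0,-0.03,0,0,0, 0,0,0,-0.04,0,0,0, 0,0,0,-0.04,0,0,0, 0,0,0,-0.04,0,0,0, 0,0,0,-0.04,0,0,0, 0,0,0,-0.01,0,0,0, 0,0,0,0,0,0,0]'
python3 -m crank '[0,0,0,0,0,0,-6.28, 0,0,0,0,0,0,-6.28, 0,0,0,0,0,0,-6.29, 0,0,0,0,0,0,0, 0,0,0,0,0,0,0]'
python3 - <<'E'
from h import *
d=grab('wrist','w11.png'); h=cv2.cvtColor(d['image'],cv2.COLOR_BGR2HSV); m=cv2.inRange(h,(105,150,60),(130,255,255)); m[:,:180]=0;m[:,340:]=0
print(cv2.minAreaRect(np.argwhere(m>0)[:,::-1].astype(np.float32))); g=cv2.cvtColor(d['image'],cv2.COLOR_BGR2GRAY)
print(g[110:200:3,264]); delta([607,-32.6,230],85.45)
E
```

```text
t: 23.7
eef_pos: [428.0, -308.5, 21.0]
ee_rot: [0.001, 0.203, 0.979, -0.001]
force: [-0.6, 0.6, 5.5]
opening: 25.9
t: 24.37
eef_pos: [429.0, -309.5, 235.1]
ee_rot: [0.004, 0.203, 0.979, -0.002]
force: [-0.4, -0.1, 1.0]
opening: 25.7
t: 24.78
eef_pos: [426.5, -307.1, 227.4]
ee_rot: [-0.002, 0.041, 0.999, 0.001]
force: [-0.3, -0.4, -1.3]
opening: 25.7
((264.0, 256.0), (98.0, 54.0), 90.0)
[ 63  62  64  63  64  64  64  62  62  62  61  96 197 204 204 204 204 203
 203 203 202 201 202 201 201 198 149 164 210 240]
t 24.8 tcp [ 426.7 -307.2  227.9] yaw(y axis) deg 85.29 tilt [-0.0025  0.0023] F [-1.1 -0.1 -1. ] op 25.9
tool shift mm [-157.2  288.5   -1.9]
turn z -0.16
```

View pics/w11.png

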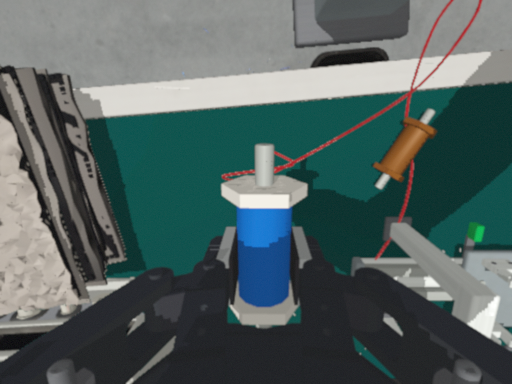

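Blue 2 is held straight, with its axle end at (264,143). The wire stayed on the bench. Next it goes over slot 1.

```bash
python3 -m crank '[0,-0.0176,0.0321,0,0,0,-0.16, 0,-0.0176,0.0321,0,0,0,0, 0,-0.0176,0.0321,0,0,0,0, 0,-0.0176,0.0321,0,0,0,0, 0,-0.0176,0.0321,0,0,0,0, 0,-0.0176,0.0321,0,0,0,0, 0,-0.0176,0.0321,0,0,0,0, 0,-0.0176,0.0321,0,0,0,0]'
python3 -m crank '[0,-0.0176,0.0321,0,0,0,0, 0,0,0,0.03,0,0,0, 0,0,0,0.03,0,0,0, 0,0,0,0,0,0,0, 0,0,0,0,0,0,0, 0,0,0,0,0,0,0]'
python3 - <<'E'
from h import *
d=grab('wrist','w12.png'); delta([608,-32.8,66],85.45)
cv2.imwrite('pics/g.png',d['image'])
E
```

```text
t: 25.5
eef_pos: [587.9, -60.9, 228.9]
ee_rot: [-0.001, 0.039, 0.999, 0.0]
force: [0.4, -0.6, -0.6]
opening: 26.0
t: 26.0
eef_pos: [607.6, -32.4, 170.7]
ee_rot: [0.0, 0.039, 0.999, -0.0]
force: [1.3, -0.7, 0.2]
opening: 25.5
t 26.1 tcp [608.6 -32.7 172.2] yaw(y axis) deg 85.52 tilt [ 0.0035 -0.0006] F [-0.3 -0.7 -0.3] op 25.6
tool shift mm [ 9.000e-01 -1.000e-01  1.062e+02]
turn z 0.07
```

View pics/g.png

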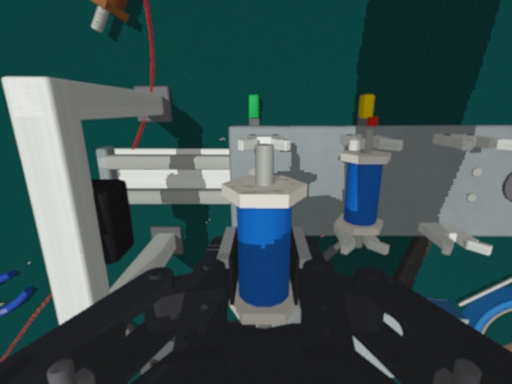

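The slot 2 roller is seated in both forks at (363,190), and the held roller is centred over slot 1's fork at (264,145). I'll lower it.

```bash
python3 -m crank '[0,0,0,0.02,0,0,0, 0,0,0,0.03,0,0,0, 0,0,0,0.02,0,0,0, 0,0,0,0.014,0,0,0, 0,0,0,0.01,0,0,0, 0,0,0,0.004,0,0,0, 0,0,0,0,0,0,0, 0,0,0,0,0,0,0]' | grep -E 'eef|force|open'
for i in 1 2 3 4 5; do python3 -m crank '[0,0,0,0.002,0,0,0, 0,0,0,0,0,0,0]' | grep -E 'eef|force'; done
```

```text
eef_pos: [608.8, -32.5, 73.8]
force: [-0.2, -1.2, -0.1]
opening: 25.7
eef_pos: [608.5, -32.2, 71.2]
force: [0.1, -1.3, -2.0]
eef_pos: [607.7, -32.0, 68.0]
force: [-0.6, -0.0, -1.5]
eef_pos: [607.9, -32.1, 66.9]
force: [0.0, 0.4, 3.1]
eef_pos: [608.0, -32.0, 66.8]
force: [-4.0, 0.4, 10.9]
eef_pos: [608.0, -32.0, 66.7]
force: [-7.7, 0.4, 17.3]
```

```bash
python3 -m crank '[0,0,0,-0.004,0,0,0, 0.045,0,0,0,0,0,0, 0.045,0,0,0,0,0,0, 0.045,0,0,0,0,0,0, 0.045,0,0,-0.03,0,0,0, 0.045,0,0,-0.04,0,0,0, 0.045,0,0,-0.04,0,0,0, 0.07,0,0,-0.02,0,0,0]'
python3 -m crank '[0.07,0.01,0.03,0,0,0,0, 0.07,0.01,0.03,0,0,0,0, 0.07,0.01,0,0,0,0,0, 0.07,0,0,0,0,0,0, 0.07,0,0,0,0,0,0]'
python3 - <<'E'
from h import *
d=grab('wrist','w13.png'); where(); t=grab('top','t5.png'); s=grab('side','s5.png')
a=cv2.resize(d['image'][90:280,130:512],(764,380),interpolation=cv2.INTER_CUBIC); b=cv2.resize(s['image'][150:300,130:300],(249,219)); c=cv2.resize(t['image'][170:285,110:400],(515,204))
o=np.zeros((600,764,3),np.uint8); o[:380]=a; o[380:599,:249]=b; o[380:584,249:764]=c; cv2.imwrite('pics/i.png',o)
E
```

```text
t: 28.22
eef_pos: [609.0, -32.3, 200.5]
ee_rot: [0.003, 0.038, 0.999, -0.0]
force: [1.4, 0.4, 1.3]
opening: 55.6
t: 28.63
eef_pos: [582.0, 30.3, 195.1]
ee_rot: [-0.0, 0.038, 0.999, -0.0]
force: [0.0, 0.4, 0.3]
opening: 69.9
t 28.7 tcp [582.3  29.8 195.1] yaw(y axis) deg 85.59 tilt [-0.0005 -0.0004] F [ 0.7 -0.2  0.1] op 70.0
```

View pics/i.png

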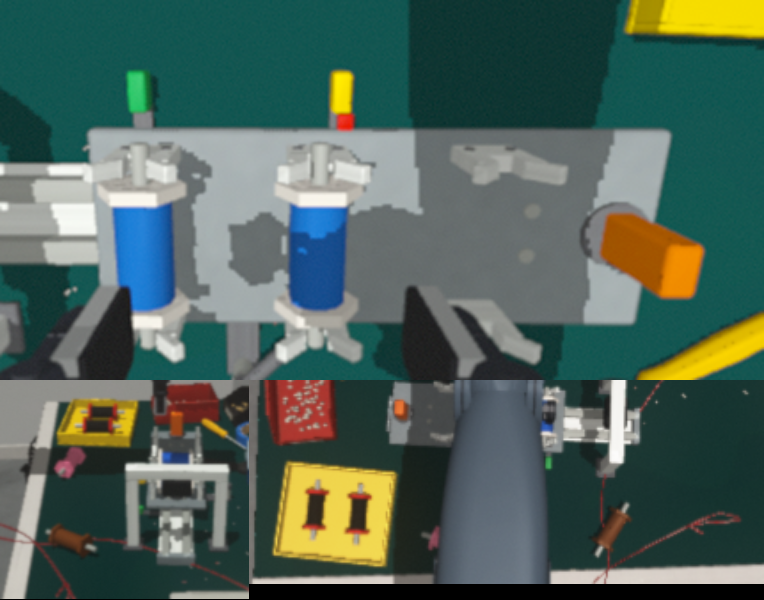

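Both blue rollers lie fully in their forks: slot 1 at crop (145,250) and slot 2 at (320,250). Both worn rollers are in the tray, the pointer is at yellow, and no blue roller is left on the bench. I'll pinch the grip and slide the carrier back.

```bash
python3 -m crank '[0.05,-0.0053,0.037,0,0,0,0, 0.05,-0.0053,0.037,0,0,0,0, 0.05,-0.0053,0.037,0,0,0,0, 0.05,-0.0053,0.037,0,0,0,0, 0.05,-0.0053,0.037,0,0,0,0, 0.05,0,0,0.02,0,0,0, 0.05,0,0,0,0,0,0, 0.05,0,0,0,0,0,0]' 60
python3 - <<'E'
from h import *
delta([623,212,70],85.45)
d=imaging.get_image('wrist'); h=cv2.cvtColor(d['image'],cv2.COLOR_BGR2HSV)
m=cv2.inRange(h,(5,180,190),(16,255,255)); n,l,st,c=cv2.connectedComponentsWithStats(m); i=1+st[1:,4].argmax(); print(st[i],c[i],onplane(d,*c[i],88).round(1))
E
```

```text
t: 29.45
eef_pos: [622.0, 211.7, 173.4]
ee_rot: [-0.002, 0.039, 0.999, -0.001]
force: [-0.2, -0.3, 0.4]
opening: 50.1
t 29.4 tcp [622.  211.7 173.4] yaw(y axis) deg 85.58 tilt [-0.0046 -0.0017] F [-0.2 -0.3  0.4] op 50.1
tool shift mm [ -1.4   0.6 103.4]
turn z 0.13
[446  16   6   8  16] [449.5625  18.1875] [503.6 344.2  88. ]
```

```bash
python3 -m crank '[0.05,0,0,0.03,0,0,0, 0.05,0,0,0.03,0,0,0, 0.05,0,0,0.025,0,0,0, 0.05,0,0,0.018,0,0,0, 0,0,0,0,0,0,0, 0,0,0,0,0,0,0, 0,0,0,0,0,0,0, 0,0,0,0,0,0,0]' 60
python3 -m crank '[0,0,-0.004,0,0,0,0, 0,0,-0.008,0,0,0,0, 0,0,-0.01,0,0,0,0, 0,0,-0.012,0,0,0,0, 0,0,-0.012,0,0,0,0, 0,0,-0.012,0,0,0,0, 0,0,-0.012,0,0,0,0, 0,0,-0.012,0,0,0,0]'
python3 -m crank '[0,0,-0.01,0,0,0,0, 0,0,-0.008,0,0,0,0, 0,0,-0.005,0,0,0,0, 0,0,-0.003,0,0,0,0, 0,0,0,0,0,0,0, 0,0,0,0,0,0,0, 0,0,0,0,0,0,0]'
```

```text
t: 30.17
eef_pos: [624.0, 212.1, 75.2]
ee_rot: [0.001, 0.039, 0.999, 0.0]
force: [-0.3, -0.1, -0.4]
opening: 15.2
t: 30.83
eef_pos: [617.5, 130.3, 75.1]
ee_rot: [0.002, 0.038, 0.999, 0.0]
force: [-1.5, 1.3, 4.7]
opening: 14.9
t: 31.42
eef_pos: [615.3, 102.5, 75.1]
ee_rot: [0.001, 0.039, 0.999, -0.001]
force: [-2.2, -1.6, 6.7]
opening: 15.0
```

```bash
python3 -m crank '[0.04,0,0,0,0,0,0, 0.05,0,0,0,0,0,0, 0.05,0,0,0,0,0,0, 0.05,0,0,-0.03,0,0,0, 0.05,0,0,-0.04,0,0,0, 0.05,0,0,-0.04,0,0,0, 0.07,0.01,0.02,-0.02,0,0,0, 0.07,0.01,0.02,-0.01,0,0,0]'
python3 -m crank '[0.085,0.02,-0.03,0,0,0,0, 0.085,0.02,-0.03,0,0,0,0, 0.085,0.02,-0.03,0,0,0,0, 0.085,0.01,-0.03,0,0,0,0, 0.085,0,0,0,0,0,0, 0.085,0,0,0,0,0,0, 0.085,0,0,0,0,0,0]'
python3 - <<'E'
from h import *
where(); d=grab('wrist','w14.png'); s=grab('side','s6.png')
o=np.zeros((572,700,3),np.uint8); o[:384,:512]=d['image']; o[384:,:340]=cv2.resize(s['image'][160:280,130:300],(340,188)) if 0 else cv2.resize(s['image'][150:300,130:330],(340,188)); cv2.imwrite('pics/j.png',o)
E
```

```text
t: 32.08
eef_pos: [600.0, 145.8, 217.9]
ee_rot: [0.004, 0.04, 0.999, 0.001]
force: [-0.3, 0.4, 0.1]
opening: 69.5
t: 32.67
eef_pos: [518.9, 32.1, 212.7]
ee_rot: [0.0, 0.039, 0.999, 0.0]
force: [0.7, 0.9, 0.3]
opening: 85.2
t 32.7 tcp [518.9  32.1 212.7] yaw(y axis) deg 85.58 tilt [0.0004 0.0005] F [0.7 0.9 0.3] op 85.2
```

View pics/j.png

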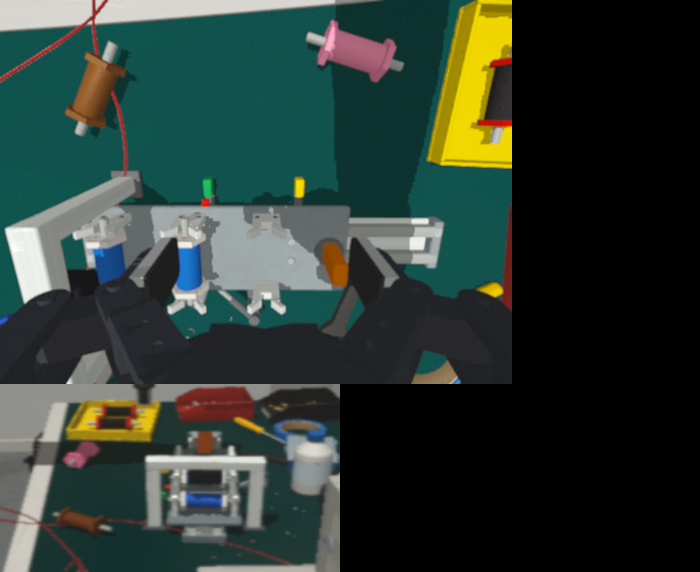

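The red pointer is under the green plate at (207,200), and both blue rollers are seated in slots 1 and 2. The worn pair is in the tray, the bottle is in place, and the robot is clear of everything. I'm handing in.

```bash
python3 -c "
from bench import env; print(env.finish_job())"
```

```text
the job is handed in; nothing more can be done
None
```

The job is done and handed in at about 33 s of robot time. No verdict is reported, so the result rests on my own checks below.

**What I did:**
- I slid the carrier to the service station and put both worn rollers in the yellow tray.
- I found only two new blue rollers. One went into slot 2 and the other into slot 1, each pushed down until the tool met a hard stop (about 10 to 17 N).
- I slid the loaded carrier back and released it. I did not reach for the brown and pink look-alikes or the bottle.

**Last checks:**
- **Carrier:** the red pointer is at the green plate, and the grip returned to where I first grasped it (y about 102.5 mm).
- **New rollers:** both blue rollers lie in their forks. I judged this from the stops and the pictures, not by measuring each axle end.
- **Worn rollers:** both are on the tray floor.
- **Bottle and robot:** the bottle stands in place in the side view, and the robot is clear of everything.

**Disagreements:** the first wrist picture, taken while the arm was still settling, was 5 to 9 mm off the top camera, so I did not use it for grasps. The measured tool position also wandered by about 1 to 3 mm. No check failed.

I viewed 16 pictures, two over the budget of 14, not 14 or fewer.

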